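# Screw the red beacon lens home

### The job

On one of the two warning beacons the red lens is only resting on top of its thread. Turn it backwards (anticlockwise seen from above) until its white stripe faces the yellow mark and it drops into the thread, then screw it down clockwise to the white mark so that it sits fully home, and let go. Leave the finished amber beacon and the steel bushing where they are.

Things in the scene. Friction and masses are not known exactly. Their poses are not given: they have to be found in the camera images.
- lens: Loose red round cap, 58 mm diameter, 52 tall, slightly domed, 0.05-0.12 kg. Origin: centre of underside, z up; x points to its white stripe. Grip across the diameter, any yaw, 30-40 mm above the underside. Starts upright, centred on the base's thread, underside 27 mm above base origin, stripe 38-65 deg clockwise (from above) of the yellow mark. Does not fall out of a grip: lower it by hand.
- base: Fixed grey flange, 110 mm wide, 12 thick, black threaded neck (51 mm wide, top at 31, lens play 1.5). Origin: underside centre, z up; x points to yellow mark, white mark 57 deg clockwise. Stripe within 14 deg of yellow: lens drops freely, underside 27 to 16 mm above origin. Then clockwise it sinks steadily to 12 (home, on flange) from 9 to 45 deg past yellow; hard stop at 68. No spring.
- amber_beacon: A finished beacon, bystander: loose on the bench, the same grey 110 mm flange with yellow and white marks and an amber (orange) lens of the same size already fully home; 64 mm tall overall, 0.6 kg. Origin: centre of its underside, z up. To be left alone.
- bushing: Dark steel bushing, bystander: a ring 52 mm in outer diameter with a 28 mm bore, 30 mm tall, 0.3 kg, loose, lying flat on the bench. Origin: centre of its underside. To be left alone.
Not all that is in view belongs to the job. Several things have the shape of the lens; the one meant has the colours described above.

How it is judged:
By the outcome, as a careful person would: the job done as asked, in the order asked, and still so for the second after the job is handed in, with the robot touching nothing.
It also fails if it takes over 40 s, if anything falls off the work surface, if the arm or the gripper's body presses on something with over 40 N, if the wrist force passes 120 N, or if a joint passes its speed limit or range.

### The arm

A 6-joint arm with a two-finger parallel gripper is mounted at the origin on the work surface. World frame = base frame: x ahead of the robot, y to its left, z up, the work surface at z = 0. Lengths are in mm, angles in degrees, forces in N, time in s.
With the tool pointing down it reaches from about 350 to 850 mm from the base axis. Payload 8.1 kg.
Tool frame: the origin (TCP) lies at the very end of the fingers, on their centre line; the grasp point (between the pads) lies 19 mm behind it (r.grip_depth is the distance from the TCP to the grasp point, in mm); z points along the fingers, y is the direction in which the jaws open and shut (so a half turn about z gives the same grasp; the last joint's range is limited). The gripper opens to 85 mm and grips with 20 to 120 N. Pads are 22 mm wide; open, the fingers measure 114 mm over their backs; the gripper's body (76 mm by 85 mm) begins 54 mm behind the grasp point. The pads swing forward as they close: fully open they stand 13 mm farther back than shut.
Start: joints at [-75.481, 7.471, 85.268, -0, 87.261, -4.893], TCP at [199.433, -565.89, 231.292] pointing down, gripper open.
Joint ranges: [-169.43, 169.43], [-51.17, 129.36], [1.28, 143.12], [-76.62, 256.62], [0, 156.53], [-152.29, 152.29]. Speed limits (degrees/s): [136.94, 136.94, 159.86, 180, 180, 180].

### API

Orientations are given as [roll, pitch, yaw] about the fixed x, y, z axes, in that order (R = Rz(yaw) Ry(pitch) Rx(roll)).
In Python, from bench import status, viewer, hand_in, r gives the robot as it stands.
- The arm moves only by the shell command python3 -m crank 'ROWS' [OPENING] [FORCE]. ROWS is a JSON object of lists of equal length, an entry for each row: "slide": the shift along the tool's x, y, z in m, a list of three; "twist": the turn about the tool's z in rad. A call has 1 to 8 rows; each row shifts and turns the commanded pose from where the row before left it, along the tool's axes as they then stand; what a row does not reach is not made up. A row lasts 1/10 s, in which the tool goes at most 50 mm and 8.59 degrees, less where a joint would pass 70% of its speed; a pose out of reach is approached as far as the arm can. A call with a gripper value outside its range is refused whole. OPENING is the closure, from 0 (fully open) to 1 (shut), set as the call begins (- or left out, the last holds). The fingers move at their own pace and stop on an object; FORCE is the grip in N (left out, the last holds). Time passes only in rows, so rows that do not move let the fingers close. It gives the time, the measured TCP pose, the force and the opening at its end, in the units of the state.
- status.sense(): the state, without advancing time (a new reading comes with each control period).
- viewer.snapshot(name): name is "scene" or "side" or "wrist"; returns a dict with "img" (384x512x3 uint8, red, green, blue), "fx", "fy", "cx", "cy" (pixels), "R" (3x3) and "t" (3): a world point X has camera coordinates R X + t; the wrist camera has in their place "hand_eye" (4x4, takes a point from camera to tool coordinates, whose origin is the TCP and whose axes are the flange's). Camera axes: x right, y down, z forward; pixel columns grow to the right and rows downward; lengths in mm; the calibration is good to about 2 mm. A picture is of the moment at which its call begins: read the wrist's pose just before it. There is no depth.
- hand_in(): hands the job in, once; it reports no verdict.
The state is a dict: "time": time; "joint_pos": joint angles; "qd": joint speeds; "joint_efforts": joint torques, N m; "tool_pos": TCP position; "tcp_rot": TCP orientation; "ft_force": force on the tool from outside, world axes, zero at the start; "wrist_torque": the same for the moment, N m; "finger_gap": finger opening in mm.
Only numpy, scipy, OpenCV 4.12 (cv2) and the standard library are available. Lean on these libraries where they do the work, as an engineer would, in place of code of your own. Each camera call takes 0.05 s, during which the arm holds its last target.

## Working session

There is one attempt and no reset: what is moved stays moved. The work goes in short steps, Python scripts to look and compute and a shell command to move; the robot and the scene stay as the last step left them, time stands still between calls to the robot, and variables do not carry over. Pictures are saved under pics/ and viewed, and the job is handed in when it is done.

```bash
ls; mkdir -p pics
python3 - <<'E'
from bench import status, viewer, r
import cv2
s=status.sense(); print({k:s[k] for k in('time','tool_pos','tcp_rot','finger_gap')})
for n in('scene','side'):
    d=viewer.snapshot(n); cv2.imwrite(f'pics/{n}0.png',d['img'][:,:,::-1]); print(n,d['fx'],d['cx'],d['cy'],d['R'],d['t'])
d=viewer.snapshot('wrist'); cv2.imwrite('pics/wrist0.png',d['img'][:,:,::-1]); print(d['hand_eye'],d['fx'])
E
```

```text
pics
{'time': 0.0, 'tool_pos': array([ 199.31426138, -565.32580235,  230.23017055]), 'tcp_rot': array([-1.79892295e+02, -1.12167257e-02,  1.94135755e+01]), 'finger_gap': 85.58416695676556}
scene 479.27361361846994 268.54430544528407 193.9634696000675 [[-0.54975006  0.835263   -0.0105163 ]
 [ 0.5787087   0.37175311 -0.72587593]
 [-0.60238784 -0.40513621 -0.68774525]] [ 339.96904312 -285.71193219 1321.49409879]
side 415.1885110216065 259.53254891396404 193.17850448608695 [[-0.95515597 -0.2961008   0.00118169]
 [-0.17987504  0.57705795 -0.79664866]
 [ 0.2352064  -0.76113628 -0.60444149]] [526.47352485 154.65428033 747.31579233]
[[ 1.95764879e-06 -9.45187241e-01 -3.26528835e-01  8.42448358e+01]
 [ 9.99999944e-01  1.10925281e-04 -3.15094720e-04 -6.25987941e-01]
 [ 3.34043812e-04 -3.26528816e-01  9.45187188e-01 -1.41798431e+02]
 [ 0.00000000e+00  0.00000000e+00  0.00000000e+00  1.00000000e+00]] 315.99882057925686
```

View pics/scene0.png

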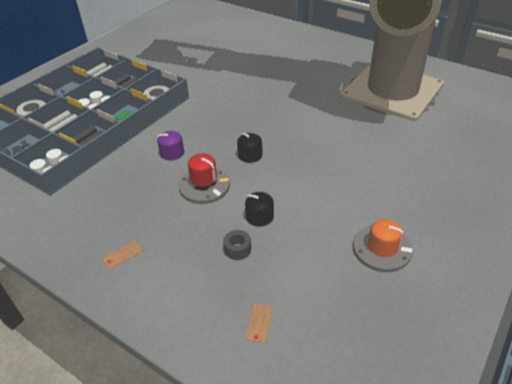

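View pics/side0.png

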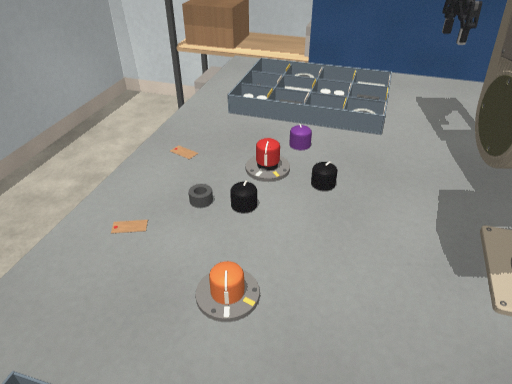

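View pics/wrist0.png

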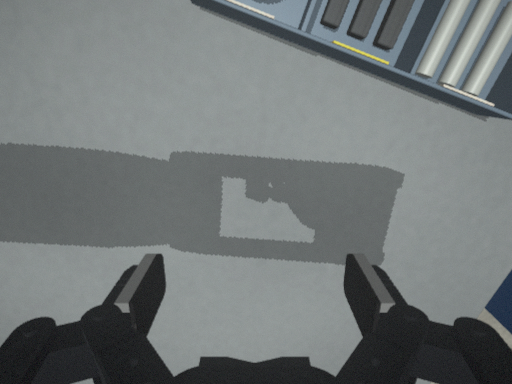

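Candidates in the scene picture are the red cap on a grey flange (203,170), a purple cap (170,145), black caps (250,147) and (260,208), and the finished amber beacon (385,238). The red one on the flange matches the description, so I'll check it in a close crop.

Run:
```python
import cv2,numpy as np
a=cv2.imread('pics/scene0.png')[140:210,165:245]; b=cv2.imread('pics/side0.png')[130:190,235:305]
a=cv2.resize(a,(480,420),interpolation=cv2.INTER_CUBIC); cv2.imwrite('pics/cropA.png',a)
b=cv2.resize(b,(490,420),interpolation=cv2.INTER_CUBIC); cv2.imwrite('pics/cropB.png',b)
```

```text
(no output)
```

View pics/cropA.png

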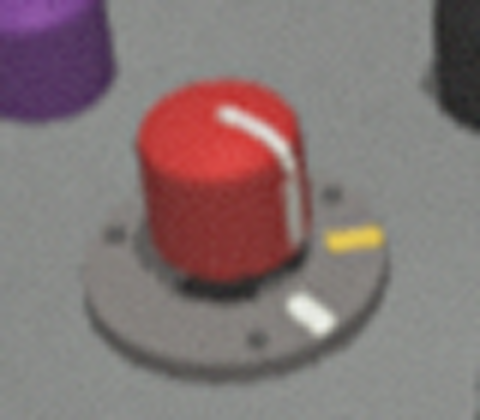

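View pics/cropB.png

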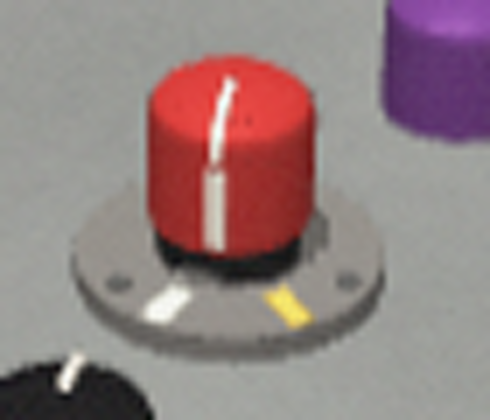

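The crop shows the red lens with its white stripe sitting clear of the flange on a black neck. In crop A the yellow mark is at (355,239) and the white mark at (310,314). Next I'll measure positions.

```bash
cat > h.py <<'E'
import cv2,numpy as np
from scipy.optimize import least_squares
from bench import status,viewer,r
from scipy.spatial.transform import Rotation as Ro
def cam(d,st=None):
    if 'R' in d: return dict(K=(d['fx'],d['fy'],d['cx'],d['cy']),R=np.array(d['R']),t=np.array(d['t']))
    H=np.array(d['hand_eye']); T=np.eye(4); T[:3,:3]=Ro.from_euler('xyz',st['tcp_rot'],degrees=True).as_matrix(); T[:3,3]=st['tool_pos']
    W=np.linalg.inv(T@H); return dict(K=(d['fx'],d['fy'],d['cx'],d['cy']),R=W[:3,:3],t=W[:3,3])
def proj(c,X):
    p=np.atleast_2d(X)@c['R'].T+c['t']; fx,fy,cx,cy=c['K']
    return np.c_[fx*p[:,0]/p[:,2]+cx,fy*p[:,1]/p[:,2]+cy]
def onplane(c,uv,z):
    fx,fy,cx,cy=c['K']; uv=np.atleast_2d(uv)
    d=np.c_[(uv[:,0]-cx)/fx,(uv[:,1]-cy)/fy,np.ones(len(uv))]@c['R']; o=-c['R'].T@c['t']
    return o+d*((z-o[2])/d[:,2])[:,None]
def masks(img):
    hsv=cv2.cvtColor(np.ascontiguousarray(img),cv2.COLOR_RGB2HSV); h,s,v=cv2.split(hsv)
    return dict(red=((h<6)|(h>172))&(s>150)&(v>70),yel=(h>18)&(h<32)&(s>120)&(v>110),wht=(s<45)&(v>175))
def blobs(m,mn=3):
    n,l,st,c=cv2.connectedComponentsWithStats(m.astype(np.uint8),connectivity=8)
    return [(tuple(st[i][:5]),c[i]) for i in range(1,n) if st[i][4]>=mn]
E
python3 - <<'E'
from h import *
C={};
for n in('scene','side'):
    d=viewer.snapshot(n); c=cam(d); m=masks(d['img'])
    rb=max(blobs(m['red']),key=lambda b:b[0][4]); print(n,'red',rb)
    x,y=rb[1]
    near=lambda k:[(b[0][4],b[1].round(1)) for b in blobs(m[k]) if np.hypot(*(b[1]-[x,y]))<45]
    for k in('yel','wht'):
        for a,u in near(k): print(k,a,u,onplane(c,u,12).round(1)[0,:2])
    C[n]=(c,rb[0])
th=np.linspace(0,6.283,72)
def res(p,z=27):
    o=[]
    for c,b in C.values():
        X=np.concatenate([np.c_[p[0]+29*np.cos(th),p[1]+29*np.sin(th),np.full(72,zz)] for zz in(z,)]+[np.c_[p[0]+28*np.cos(th),p[1]+28*np.sin(th),np.full(72,z+50.)]])
        q=proj(c,X); o+=[q[:,0].min()-b[0]+.5,q[:,0].max()-b[0]-b[2]+.5,q[:,1].min()-b[1]+.5,q[:,1].max()-b[1]-b[3]+.5]
    return o
s=least_squares(res,[500,-100]); print(s.x,np.round(s.fun,1))
E
```

```text
scene red ((np.int32(189), np.int32(154), np.int32(26), np.int32(32), np.int32(564)), array([200.62943262, 169.32801418]))
yel 23 [223.7 179.5] [ 555.8 -157.8]
wht 25 [208.1 161.9] [ 527.1 -224. ]
wht 32 [216.3 191.8] [ 595.5 -147.3]
side red ((np.int32(256), np.int32(138), np.int32(24), np.int32(29), np.int32(513)), array([267.66471735, 151.81091618]))
yel 18 [275.9 173.5] [ 559.4 -158.6]
wht 4 [299.8 124.8] [ 559.6 -416.2]
wht 14 [265.9 147.1] [ 617.  -268.7]
wht 21 [265.5 159.8] [ 600.4 -209.2]
wht 27 [258.5 172.9] [ 599.9 -148.6]
wht 10 [244.8 182.1] [ 619.  -103.1]
[ 589.04577834 -186.60423271] [-1.7  2.1 -2.   1.8 -0.  -0.  -1.1  0.2]
```

Run:
```python
from h import *
d=viewer.snapshot('scene'); c=cam(d)
e=viewer.snapshot('side'); c2=cam(e)
P={'purple':((171,146),(301,137)),'blackA':((250,147),(324,176)),'blackB':((260,209),(244,197)),'bush':((237,245),(201,196))}
cen=np.array([588,-188])
for k,(a,b) in P.items():
    z=15 if k=='bush' else 26
    X=(onplane(c,a,z)[0,:2]+onplane(c2,b,z)[0,:2])/2; v=X-cen
    print(k,onplane(c,a,z)[0,:2].round(),onplane(c2,b,z)[0,:2].round(),np.hypot(*v).round(),np.degrees(np.arctan2(v[1],v[0])).round())
```

```text
purple [ 541. -321.] [ 536. -324.] 143.0 -110.0
blackA [ 445. -165.] [ 445. -162.] 145.0 170.0
blackB [599. -33.] [596. -32.] 156.0 86.0
bush [693. -22.] [693. -21.] 197.0 58.0
```

```bash
python3 -m crank '{"slide":[[0.041,-0.0188,0],[0.041,-0.0188,0],[0.041,-0.0188,0],[0.041,-0.0188,0],[0.041,-0.0188,0],[0.041,-0.0188,0],[0.041,-0.0188,0],[0.041,-0.0188,0]],"twist":[0,0,0,0,0,0,0,0]}' 0
python3 -m crank '{"slide":[[0.041,-0.0188,0],[0.041,-0.0188,0],[0.041,-0.0188,0],[0.041,-0.0188,0],[0,0,0]],"twist":[0,0,0,0,0]}'
```

```text
time: 1.15
tool_pos: [459.9, -313.6, 231.5]
tcp_rot: [180.0, -0.0, 19.4]
ft_force: [0.4, -1.2, 0.4]
finger_gap: 85.4
time: 1.65
tool_pos: [591.4, -185.0, 230.9]
tcp_rot: [-179.9, -0.1, 19.7]
ft_force: [-0.2, 0.1, 0.8]
finger_gap: 85.2
```

```bash
python3 -m crank '{"slide":[[0,0,0],[0,0,0],[0,0,0],[0,0,0],[0,0,0],[0,0,0],[0,0,0],[0,0,0]],"twist":[-0.13,-0.13,-0.13,-0.13,-0.13,-0.13,-0.13,0]}'
python3 - <<'E'
from h import *
s=status.sense(); d=viewer.snapshot('wrist'); cv2.imwrite('pics/w1.png',d['img'][:,:,::-1])
print(s['tool_pos'],s['tcp_rot'],s['joint_pos'],s['time'])
c=cam(d,s); m=masks(d['img'])
for k,z in(('red',79),('yel',12),('wht',12)):
    for b in blobs(m[k],8): print(k,b[0][4],b[1].round(1),onplane(c,b[1],z)[0,:2].round(1))
print(proj(c,[[588,-188,12],[588,-188,79]]))
E
```

```text
time: 2.45
tool_pos: [588.2, -190.0, 231.2]
tcp_rot: [-180.0, 0.0, 71.7]
ft_force: [0.2, 0.2, -0.5]
finger_gap: 85.3
[ 588.21744321 -189.9582786   231.24859764] [-1.79991581e+02  7.06244300e-03  7.16509316e+01] [-2.26440261e+01  1.02697849e+01  8.21841667e+01 -7.68011695e-03
  8.75539149e+01 -4.29462887e+00] 2.45
red 37 [475.5 100.8] [ 797.5 -186.9]
red 2344 [253.6 168.5] [ 589.1 -183.8]
yel 123 [219.6 140.5] [ 556.7 -157.1]
wht 129 [216.8  24.4] [595.6 -44.6]
wht 166 [249.6 120. ] [ 596.7 -146.1]
wht 118 [246.1 157.8] [ 579.  -185.7]
wht 61 [122.6 200.3] [ 418.7 -188.5]
wht 16 [255.9 292.1] [ 531.6 -366.3]
[[253.97970139 157.20838462]
 [253.87236688 172.83347929]]
```

View pics/w1.png

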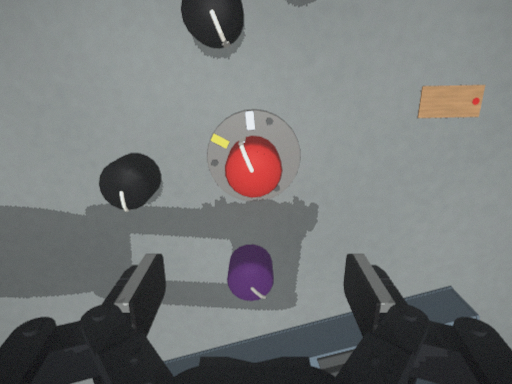

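```bash
cat >> h.py <<'E'
def lensfit(c,img,z,p0,z1=None):
    """fit lens axis x,y from hull of red(+stripe) mask in a view"""
    m=masks(img); b=max(blobs(m['red']),key=lambda b:b[0][4])
    n,l,st,ce=cv2.connectedComponentsWithStats(m['red'].astype(np.uint8)); i=1+np.argmax(st[1:,4])
    pts=cv2.convexHull(np.argwhere(l==i)[:,::-1].astype(np.int32))
    M=np.zeros(img.shape[:2],np.uint8); cv2.fillConvexPoly(M,pts,1)
    obs=np.argwhere(M)[:,::-1].mean(0); A=M.sum()
    th=np.linspace(0,6.283,90)
    def hull(p):
        X=np.concatenate([np.c_[p[0]+R*np.cos(th),p[1]+R*np.sin(th),np.full(90,zz)] for R,zz in((29,z),(29,z+46),(25,z+50),(15,z+52))])
        h=cv2.convexHull(proj(c,X).astype(np.float32)); mo=cv2.moments(h); return np.array([mo['m10'],mo['m01']])/mo['m00'],mo['m00']
    s=least_squares(lambda p:hull(p)[0]-obs,p0); return s.x,A,hull(s.x)[1]
E
python3 - <<'E'
from h import *
s=status.sense(); d=viewer.snapshot('wrist'); c=cam(d,s); img=d['img']
print('wrist',lensfit(c,img,27,[588,-188]))
for n in('scene','side'):
    e=viewer.snapshot(n); print(n,lensfit(cam(e),e['img'],27,[588,-188]))
cv2.imwrite('pics/w1c.png',cv2.resize(img[95:215,190:320,::-1],None,fx=5,fy=5,interpolation=cv2.INTER_CUBIC))
# overlay flange
o=np.ascontiguousarray(img[:,:,::-1]); th=np.linspace(0,6.283,200)
big=cv2.resize(o[95:215,190:320],None,fx=5,fy=5,interpolation=cv2.INTER_CUBIC)
def dr(x,y,R,z,col):
    q=(proj(c,np.c_[x+R*np.cos(th),y+R*np.sin(th),np.full(200,z)])-[190,95]+.5)*5
    cv2.polylines(big,[q.astype(np.int32)],True,col,1)
cx,cy=587.,-188.
dr(cx,cy,55,12,(0,255,0)); dr(cx,cy,29,27,(255,255,0)); dr(cx,cy,29,73,(255,0,0))
cv2.imwrite('pics/w1o.png',big)
E
```

```text
wrist (array([ 587.25156271, -187.67344976]), np.uint64(2628), 2976.342838971992)
scene (array([ 587.77368965, -188.81764936]), np.uint64(722), 856.6713345475728)
side (array([ 588.97620813, -187.00966051]), np.uint64(609), 645.1422480730107)
```

View pics/w1o.png

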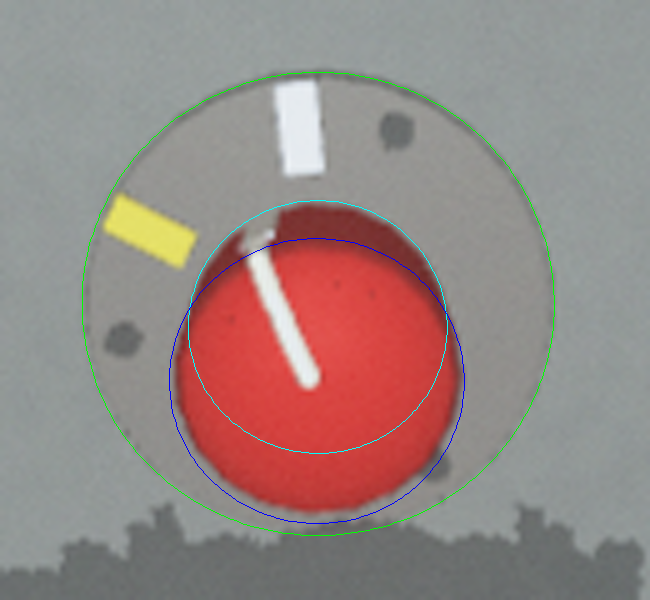

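```bash
cat >> h.py <<'E'
def ang(c,uv,z,cen):
    v=onplane(c,uv,z)[0,:2]-cen; return np.degrees(np.arctan2(v[1],v[0])),np.hypot(*v)
E
python3 - <<'E'
from h import *
s=status.sense(); d=viewer.snapshot('wrist'); c=cam(d,s); cen=np.array([587.4,-188])
f=lambda u,v:(u/5+190-.5+.0,v/5+95-.5)
print('yel',ang(c,(219.6,140.5),12,cen),'wht',ang(c,(249.6,120),12,cen))
print('shoulder',ang(c,f(258,245),74,cen),'side-bottom',ang(c,f(263,219),27,cen),'inner',ang(c,f(309,380),79,cen))
a=onplane(c,f(258,245),75)[0,:2]-onplane(c,f(309,380),79)[0,:2]; print(np.degrees(np.arctan2(a[1],a[0])))
s=status.sense();print(s['tool_pos'],s['tcp_rot'])
E
```

```text
yel (np.float64(134.0613100505942), np.float64(43.57565000494536)) wht (np.float64(76.99369568193411), np.float64(43.25927056517785))
shoulder (np.float64(93.68670416395524), np.float64(30.279530461748656)) side-bottom (np.float64(97.57009297321639), np.float64(27.910979429854237)) inner (np.float64(104.43283863877025), np.float64(3.3324702508293496))
92.14509504761457
[ 588.40606264 -189.67922666  231.2691609 ] [-1.79996477e+02 -1.88787614e-03  7.14059689e+01]
```

```bash
python3 -m crank '{"slide":[[0.0014,-0.0014,0.04],[0,0,0.045],[0,0,0.045],[0,0,0.04],[0,0,0.017],[0,0,0],[0,0,0]],"twist":[0,0,0,0,0,0,0]}' 0
python3 - <<'E'
from h import *
s=status.sense(); d=viewer.snapshot('wrist'); cv2.imwrite('pics/w2.png',d['img'][:,:,::-1])
print(s['tool_pos'],s['tcp_rot'],s['ft_force'],s['joint_pos'])
e=viewer.snapshot('side'); cv2.imwrite('pics/s2.png',cv2.resize(e['img'][90:210,190:330,::-1],None,fx=5,fy=5,interpolation=cv2.INTER_CUBIC))
E
```

```text
time: 3.4
tool_pos: [588.7, -188.3, 46.0]
tcp_rot: [179.9, 0.0, 71.5]
ft_force: [0.2, 0.7, 1.6]
finger_gap: 85.7
[ 588.68332116 -188.26080531   46.04961338] [1.79893787e+02 6.47795581e-03 7.15239773e+01] [0.21046263 0.69953993 1.56309292] [-2.24867074e+01  1.91016434e+01  9.19213921e+01  1.03638455e-03
  6.88705588e+01 -4.01106337e+00]
```

View pics/w2.png

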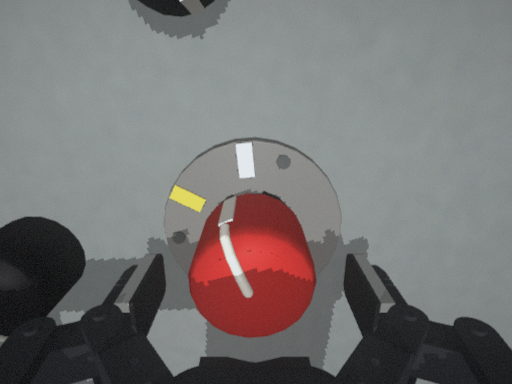

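View pics/s2.png

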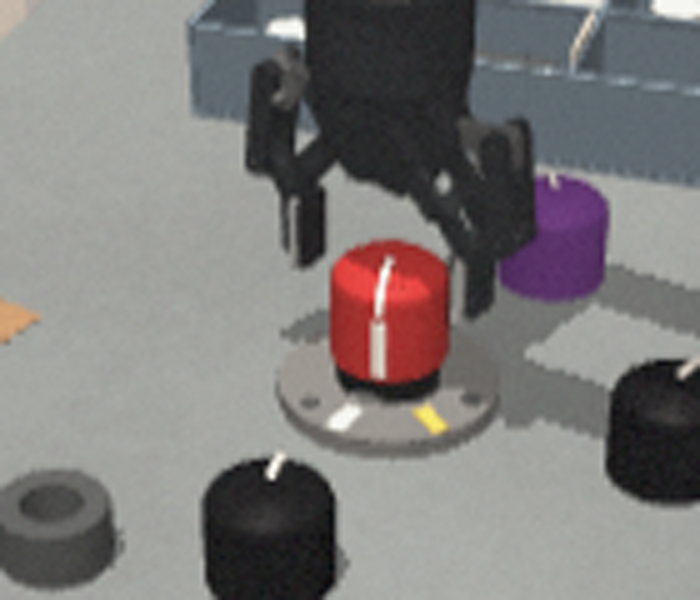

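The lens is centred between the open fingers to about 1 mm (lens at column 252, finger midpoint at column 254.5). I'll correct that by 1 mm and grip.

```bash
python3 -m crank '{"slide":[[0,-0.001,0.002],[0,0,0]],"twist":[0,0]}' 0
python3 -m crank '{"slide":[[0,0,0],[0,0,0],[0,0,0],[0,0,0],[0,0,0],[0,0,0],[0,0,0],[0,0,0]],"twist":[0,0,0,0,0,0,0,0]}' 1 40
python3 - <<'E'
from h import *
s=status.sense(); d=viewer.snapshot('wrist'); cv2.imwrite('pics/w3.png',d['img'][:,:,::-1])
print(s['tool_pos'],s['tcp_rot'],s['ft_force'],s['wrist_torque'])
E
```

```text
time: 3.7
tool_pos: [587.5, -187.9, 43.7]
tcp_rot: [179.9, 0.0, 71.5]
ft_force: [-1.0, -0.7, 0.2]
finger_gap: 85.5
time: 4.5
tool_pos: [586.9, -187.6, 42.9]
tcp_rot: [180.0, 0.0, 71.5]
ft_force: [-1.2, 0.4, 5.6]
finger_gap: 57.0
[ 586.92171577 -187.61479716   42.87729431] [1.79970469e+02 2.24554773e-03 7.15494690e+01] [-1.16313239  0.35096716  5.59254264] [0.07464942 0.44950042 0.01982223]
```

View pics/w3.png

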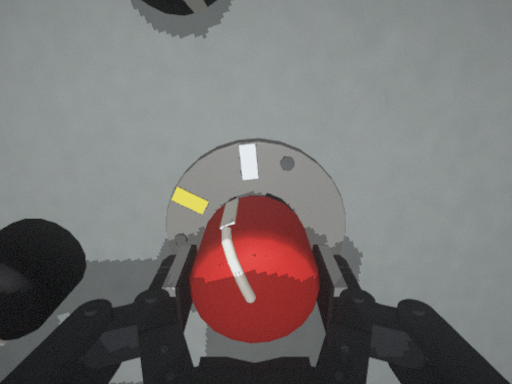

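```bash
python3 -m crank '{"slide":[[0,0,0],[0,0,0],[0,0,0],[0,0,0],[0,0,0],[0,0,0],[0,0,0],[0,0,0]],"twist":[-0.1,-0.12,-0.12,-0.12,-0.12,-0.1,0,0]}'
python3 - <<'E'
from h import *
s=status.sense(); d=viewer.snapshot('wrist'); cv2.imwrite('pics/w4.png',d['img'][:,:,::-1])
print(s['tool_pos'],s['tcp_rot'],s['ft_force'],s['wrist_torque'],s['joint_pos'])
e=viewer.snapshot('side'); cv2.imwrite('pics/s4.png',cv2.resize(e['img'][90:210,190:330,::-1],None,fx=5,fy=5,interpolation=cv2.INTER_CUBIC))
E
```

```text
time: 5.35
tool_pos: [586.4, -187.4, 41.9]
tcp_rot: [-180.0, -0.0, 110.3]
ft_force: [0.4, 0.4, -0.6]
finger_gap: 57.2
[ 586.38955431 -187.42221084   41.87789818] [-1.79973490e+02 -2.33018951e-02  1.10337432e+02] [ 0.35561239  0.44914649 -0.61549591] [ 0.02162095  0.00142371 -0.00236988] [-2.24951458e+01  1.91900468e+01  9.22956475e+01 -1.00442337e-03
  6.85495887e+01 -4.28322157e+01]
```

View pics/w4.png

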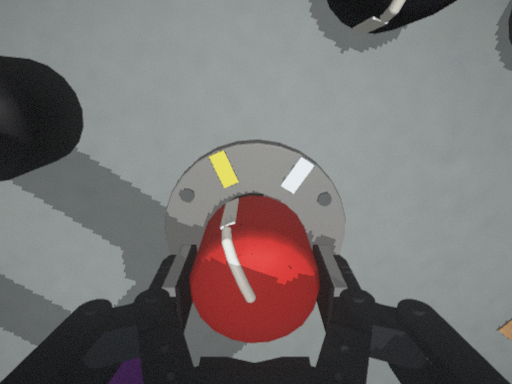

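View pics/s4.png

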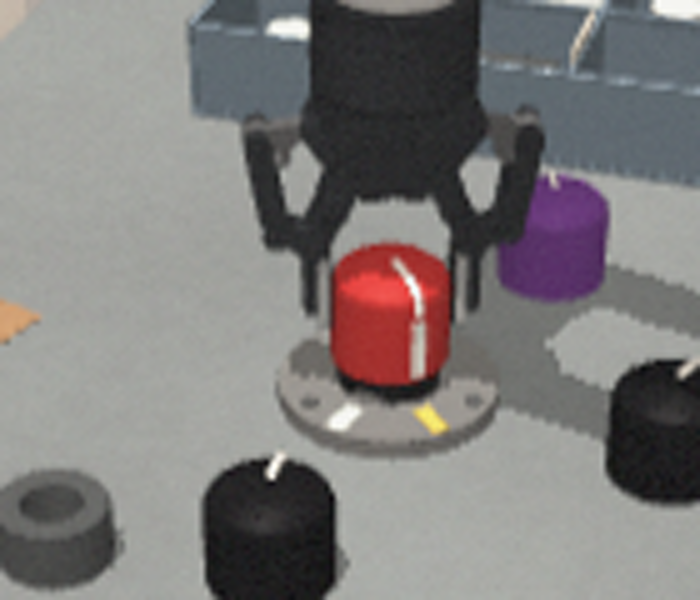

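```bash
cat > meas.py <<'E'
from h import *
def stripe(z,cen=np.array([587.0,-187.8])):
    s=status.sense(); d=viewer.snapshot('wrist'); c=cam(d,s); m=masks(d['img'])
    y=[b for b in blobs(m['yel'],30)]; 
    for b in y: print('yel',b[0][4],b[1].round(1),np.round(ang(c,b[1],12,cen),1))
    for b in blobs(m['wht'],30): print('wht',b[0][4],b[1].round(1),'z12',np.round(ang(c,b[1],12,cen),1))
    for dz,uv in ((0,(230.5,203)),(46,(226.5,227))): print('stripe',np.round(ang(c,uv,z+dz,cen),1))
    print(s['tool_pos'],s['tcp_rot'][2],s['ft_force'],s['wrist_torque'],s['time'])
E
python3 - <<'E'
from meas import *
stripe(26)
E
```

```text
yel 547 [223.3 168.4] [134.5  43.2]
wht 102 [396.6   5.6] z12 [ 80.9 137.7]
wht 580 [297.  174.7] z12 [76.6 43. ]
wht 574 [235.2 265.5] z12 [-97.2  26.3]
stripe [138.7  27.3]
stripe [129.5  33.7]
[ 586.51685097 -187.46633747   42.07575164] 110.3776570261676 [-0.44163674 -0.83764336 -1.28227961] [ 0.00743945  0.00354225 -0.00235061] 5.45
```

```bash
python3 -m crank '{"slide":[[0,0,0.003],[0,0,0.003],[0,0,0.002],[0,0,0]],"twist":[0,0,0,0]}'
python3 -m crank '{"slide":[[0,0,0.001],[0,0,0]],"twist":[0,0]}'
```

```text
time: 5.9
tool_pos: [586.2, -187.3, 33.6]
tcp_rot: [-180.0, -0.0, 110.5]
ft_force: [0.4, -0.0, -1.8]
finger_gap: 56.9
time: 6.1
tool_pos: [586.6, -187.5, 33.2]
tcp_rot: [-180.0, -0.0, 110.5]
ft_force: [-0.4, 0.1, -1.0]
finger_gap: 57.3
```

Contact force is zero 9 mm lower, so it has dropped into the thread. I'll feel for the bottom.

```bash
python3 -m crank '{"slide":[[0,0,0.001],[0,0,0]],"twist":[0,0]}'
python3 -m crank '{"slide":[[0,0,0.001],[0,0,0]],"twist":[0,0]}'
```

```text
time: 6.3
tool_pos: [586.6, -187.5, 32.2]
tcp_rot: [-180.0, -0.0, 110.5]
ft_force: [0.5, -0.6, -1.6]
finger_gap: 56.9
time: 6.5
tool_pos: [586.8, -187.6, 31.9]
tcp_rot: [180.0, 0.0, 110.5]
ft_force: [-1.5, 0.8, 3.8]
finger_gap: 57.1
```

```bash
python3 -m crank '{"slide":[[0,0,0],[0,0,0.0003],[0,0,0.0008],[0,0,0.0008],[0,0,0]],"twist":[0.12,0.12,0.12,0.12,0]}'
```

```text
time: 7.0
tool_pos: [587.0, -187.6, 29.7]
tcp_rot: [180.0, 0.0, 82.9]
ft_force: [-0.1, 0.5, 2.7]
finger_gap: 57.1
```

Run:
```python
from meas import *
stripe(14)
d=viewer.snapshot('wrist'); cv2.imwrite('pics/w5.png',d['img'][:,:,::-1])
```

```text
yel 583 [191.8 196.4] [134.4  43.1]
wht 680 [263.6 167.5] z12 [76.7 43.1]
wht 37 [226.6 225. ] z12 [140.2  18.4]
wht 570 [235.  265.3] z12 [-133.    19.5]
stripe [111.4  27.1]
stripe [102.1  33.5]
[ 587.03372505 -187.63011066   29.74373017] 82.89588572336143 [-0.09905885  0.5154306   2.68312575] [ 0.08337475 -0.03700824 -0.04547041] 7.0
```

View pics/w5.png

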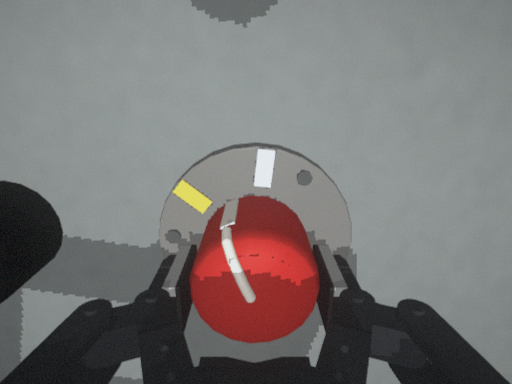

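```bash
python3 -m crank '{"slide":[[0,0,0.0008],[0,0,0.0008],[0,0,0.0006],[0,0,0],[0,0,0],[0,0,0]],"twist":[0.12,0.12,0.12,0.1,0.05,0]}'
python3 - <<'E'
from meas import *
stripe(12)
d=viewer.snapshot('wrist'); cv2.imwrite('pics/w6.png',d['img'][:,:,::-1])
E
```

```text
time: 7.7
tool_pos: [587.2, -187.9, 28.0]
tcp_rot: [179.9, -0.0, 53.9]
ft_force: [-0.8, -1.3, 5.9]
finger_gap: 57.0
yel 540 [178.1 230.5] [134.4  42.9]
wht 188 [65.2  8.1] z12 [ 89.8 142.4]
wht 677 [222.7 173.8] z12 [76.7 43. ]
wht 552 [235.4 266.7] z12 [-161.    19.5]
stripe [83.  26.7]
stripe [73.5 33.1]
[ 587.19534596 -187.89189373   27.98067148] 53.89837560168662 [-0.76993861 -1.27109696  5.92034871] [ 0.07090227  0.17032782 -0.04486995] 7.7
```

View pics/w6.png

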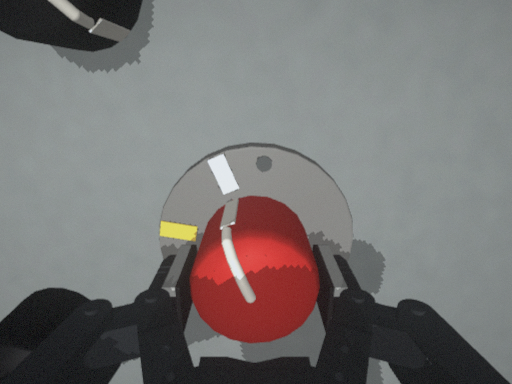

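```bash
python3 -m crank '{"slide":[[0,0,0.001],[0,0,0]],"twist":[0.03,0]}'
```

```text
time: 8.0
tool_pos: [587.7, -188.0, 27.9]
tcp_rot: [179.9, -0.0, 52.3]
ft_force: [-1.0, -0.7, 12.1]
finger_gap: 56.8
```

The TCP stayed at z 27.9 while the force doubled, so the lens is home. I'll relieve the force, open and retreat.

```bash
python3 -m crank '{"slide":[[0,0,-0.0015],[0,0,0]],"twist":[0,0]}'
python3 -m crank '{"slide":[[0,0,0],[0,0,0],[0,0,0],[0,0,0],[0,0,0],[0,0,0],[0,0,0],[0,0,0]],"twist":[0,0,0,0,0,0,0,0]}' 0
python3 -m crank '{"slide":[[0,0,-0.02],[0,0,-0.04],[0,0,-0.04],[0,0,-0.04],[0,0,-0.04],[0,0,-0.02],[0,0,0],[0,0,0]],"twist":[0,0,0,0,0,0,0,0]}'
python3 - <<'E'
from meas import *
s=status.sense(); d=viewer.snapshot('wrist'); c=cam(d,s); img=d['img']
print(lensfit(c,img,12,[587,-188]),proj(c,[[587,-188,12]]))
big=cv2.resize(np.ascontiguousarray(img[95:215,190:320,::-1]),None,fx=5,fy=5,interpolation=cv2.INTER_CUBIC); th=np.linspace(0,6.283,200)
for R,z,col in((55,12,(0,255,0)),(29,12,(255,255,0)),(29,58,(255,0,0))):
    q=(proj(c,np.c_[587+R*np.cos(th),-188+R*np.sin(th),np.full(200,z)])-[190,95]+.5)*5
    cv2.polylines(big,[q.astype(np.int32)],True,col,1)
cv2.imwrite('pics/w7.png',big)
e=viewer.snapshot('side'); cv2.imwrite('pics/s7.png',cv2.resize(e['img'][90:210,190:330,::-1],None,fx=5,fy=5,interpolation=cv2.INTER_CUBIC))
e=viewer.snapshot('scene'); cv2.imwrite('pics/sc7.png',e['img'][:,:,::-1])
E
```

```text
time: 8.2
tool_pos: [587.0, -187.6, 28.0]
tcp_rot: [180.0, -0.0, 52.2]
ft_force: [0.1, -0.6, 4.7]
finger_gap: 56.8
time: 9.0
tool_pos: [586.7, -187.5, 27.7]
tcp_rot: [180.0, -0.0, 52.1]
ft_force: [0.2, -0.5, 0.7]
finger_gap: 85.0
time: 9.8
tool_pos: [586.7, -187.5, 227.6]
tcp_rot: [180.0, -0.0, 52.1]
ft_force: [0.4, 0.5, -1.2]
finger_gap: 85.4
(array([ 586.49145144, -187.5152176 ]), np.uint64(2460), 2775.40197749692) [[255.11230861 159.48755736]]
```

View pics/w7.png

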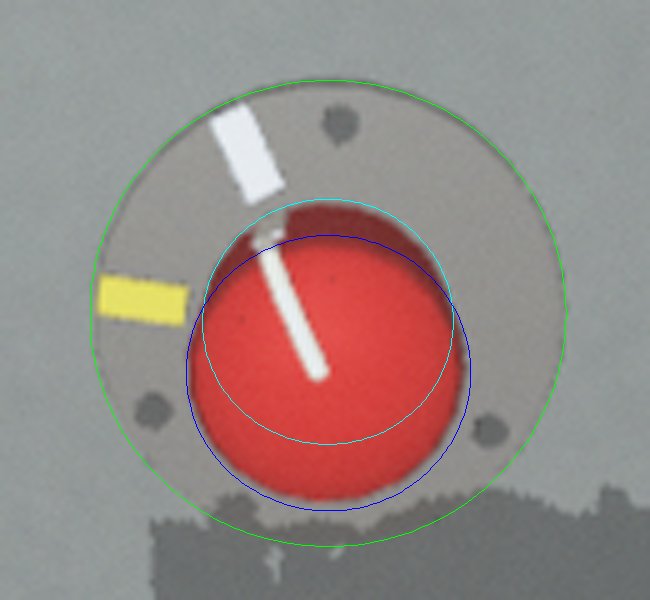

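View pics/s7.png

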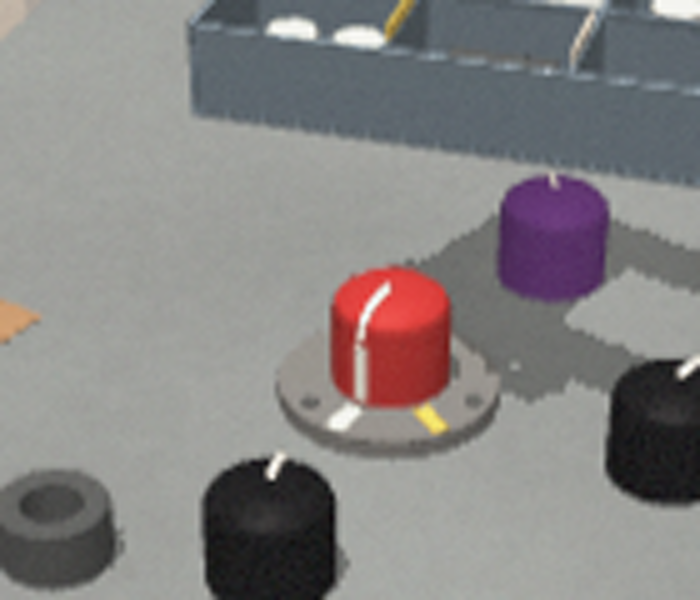

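View pics/sc7.png

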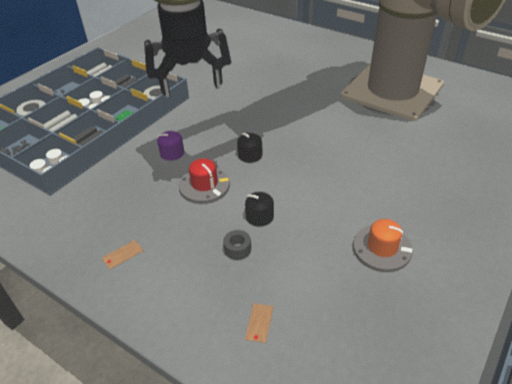

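The pictures show the red lens flat on its flange with no black neck visible. The stripe foot at (271,218) meets the inner end of the white mark at (263,195) in the wrist crop. The amber beacon (385,238) and the bushing (237,245) are unmoved, and the gripper is clear.

```bash
python3 -c "
from bench import hand_in
print(hand_in())"
```

```text
the job is handed in; nothing more can be done
None
```

The red lens is screwed fully home with its stripe at the white mark. I let go of it, and the job is handed in at about 10 s of the 40 s.

- **Back to the yellow mark:** I gripped the lens and turned it anticlockwise about 39°, until the stripe faced the yellow mark. The upward contact force vanished there.
- **Into the thread:** I lowered it by hand about 10–11 mm, with no resistance until it touched the thread.
- **Down to the white mark:** I turned it clockwise about 58° while it sank the last 4 mm. Pressing further raised the force to 12 N without it moving down, so it was seated.

**Last checks:** After the gripper was open and raised 200 mm, the wrist and side pictures show the lens flat on its flange with no black neck visible. The stripe lines up with the white mark by eye. The amber beacon and the bushing are where they started.

**Disagreement:** The stripe angles I computed from pixels were rough. The foot and shoulder of the stripe differed by about 9°, so their average is only good to about 4°, well within what the thread allows. No check failed.

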